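# Find the full core ring by weight and shut the drawer

## Task

One of the three identical capped core rings in the open drawer still holds its soil core and is clearly heavier: find it by its weight, and stand it upright with its whole base on the round sprung check pad in the white tray, which only the full one sinks. Leave the two empty ones standing in the front compartment of the drawer, then push the drawer fully home without slamming it. Do not disturb the glass dish, the bottle, the sieves or the ring lifter.

Things in the scene. Friction and masses are not known exactly. Their poses are not given: they have to be found in the camera images.
- chest: low dark teak chest, fixed on the bench, 220 mm deep (own x), 340 mm wide (own y), 112 mm high, with one shallow drawer. Origin: centre of its underside; own +x points from the drawer side to the back (the way the drawer closes). Its open front edge lies at own x = -110 mm
- drawer (a joint): how far the drawer stands out, in m: 0 fully home against its stop, 0.16 fully out; starts half open. It slides along the chest's own x with about 2 N friction and stays where it is left
- drawer_pull (a point): middle of the bent steel pull, a horizontal bar 10 mm thick and about 100 mm long (along the chest's y), 45 mm above the bench; it stands 36 mm out from the drawer's front board, whose top edge is 62 mm above the bench. Axes as the chest's
- drawer_floor (a point): point on the drawer floor (14 mm above the bench) in the middle of the front compartment, 53 mm behind the front board's inner face; the compartment is 106 mm deep (x) and 290 mm wide (y), has side walls 40 mm high and an 18 mm low divider behind it, and beyond that low nests of open bronze rings. Moves with the drawer; axes as the chest's
- core_a: one of three outwardly identical capped core rings: bronze ring 56 mm across with grey plastic caps on both ends, body 46 mm high, and on its top cap a central upright white plastic grip rib 42 mm long (own x), 12 mm thick (own y) and 28 mm high; 74 mm high in all. Origin: centre of its underside, z up. Stands in the front compartment of the drawer. Empty ones weigh 0.10 to 0.17 kg, the one that still holds its soil core 0.45 to 0.60 kg; nothing shows which is which
- core_b: one of three outwardly identical capped core rings: bronze ring 56 mm across with grey plastic caps on both ends, body 46 mm high, and on its top cap a central upright white plastic grip rib 42 mm long (own x), 12 mm thick (own y) and 28 mm high; 74 mm high in all. Origin: centre of its underside, z up. Stands in the front compartment of the drawer. Empty ones weigh 0.10 to 0.17 kg, the one that still holds its soil core 0.45 to 0.60 kg; nothing shows which is which
- core_c: one of three outwardly identical capped core rings: bronze ring 56 mm across with grey plastic caps on both ends, body 46 mm high, and on its top cap a central upright white plastic grip rib 42 mm long (own x), 12 mm thick (own y) and 28 mm high; 74 mm high in all. Origin: centre of its underside, z up. Stands in the front compartment of the drawer. Empty ones weigh 0.10 to 0.17 kg, the one that still holds its soil core 0.45 to 0.60 kg; nothing shows which is which
- tray: white melamine tray, fixed, 224 mm (own x) by 130 mm (own y), rim 16 mm high, 5 mm thick floor and walls. Origin: centre of its underside. Stands left or right of the chest
- checker: round check pad in one half of the tray, fixed: an aluminium foot 90 mm across and 6 mm high that carries a spring-borne round black rubber plate. Origin: centre of its underside, on the tray's inner floor (5 mm above the bench)
- pad (a joint): how far the rubber plate of the check pad is sunk, in m: 0 up, 0.005 fully down. The spring keeps it up under less than about 2.5 N (an empty core ring) and lets it down onto its stop under more than about 3.3 N (the full one)
- pad_top (a point): centre of the upper face of the check pad's rubber plate, which is 84 mm across; 21 mm above the bench when up, 16 mm when sunk
- dish: glass petri dish, 86 mm across and 18 mm high, standing loose in the other half of the tray, its centre about 108 mm from the check pad's. Origin: centre of its underside. Leave alone
- bottle: white plastic bottle, 66 mm across, 170 mm tall, standing on the bench beyond the far (+x) end of the tray, the gripper's body can hit it. Origin: centre of its underside. Leave alone
- sieves: lidded stack of two steel sieves, 132 mm across, 88 mm high, on the side of the chest where the tray is not. Origin: centre of its underside. Leave alone
- lifter: chunky steel ring lifter lying on top of the chest, about 120 mm long (own y), 90 mm across its round bar handle, 20 mm high. Origin: under its middle. Leave alone
There are look-alikes about, which are no part of the job. Leave any orange look-alike of the core_a alone. Leave any black look-alike of the core_b alone.

How it is judged:
By the outcome, as a careful person would: the job done as asked, in the order asked, and still so for the second after the job is handed in, with the robot touching nothing.
It also fails if it takes over 72 s, if anything falls off the work surface, if the arm or the gripper's body presses on something with over 40 N, if the wrist force passes 120 N, or if a joint passes its speed limit or range.

## Robot

A 6-joint arm with a two-finger parallel gripper is mounted at the origin on the work surface. World frame = base frame: x ahead of the robot, y to its left, z up, the work surface at z = 0. Lengths are in m, angles in rad, forces in N, time in s.
With the tool pointing down it reaches from about 0.3 to 0.825 m from the base axis. Payload 5.4 kg.
Tool frame: the origin (TCP) lies at the centre of the arm's flange, where the gripper is bolted on; the fingertips stand 190 mm ahead of it and the grasp point (between the pads) lies 171 mm ahead of it (arm.tip_reach is the distance from the TCP to the fingertips, in m); z points along the fingers, y is the line along which they close (so a half turn about z gives the same grasp; the last joint's range is limited). The gripper opens to 92 mm and grips with 3 to 60 N. Pads are 20 mm wide; open, the fingers measure 128 mm over their backs; the gripper's body (75 mm by 189 mm) begins 69 mm behind the grasp point.
Start: joints at [-1.434, 0.158, 1.597, -0, 1.386, -0.21], TCP at [0.195, -0.541, 0.405] pointing down, gripper open.
Joint ranges: [-2.91, 2.91], [-0.94, 2.29], [0.18, 2.7], [-1.29, 4.43], [0.17, 2.64], [-3, 3]. Speed limits (rad/s): [2.57, 2.57, 3.14, 3.14, 3.14, 3.14].

## Interface

Orientations are given as a rotation vector (axis times angle).
In Python, from bench import arm gives the robot as it stands. The module is installed in compiled form; this text tells all that it offers.
- The arm moves only by the shell command python3 -m jog 'ROWS' [OPENING]. ROWS is JSON, a list of rows, each a list of 2 entries, a list of its own where there are three numbers: the shift along the tool's x, y, z in m, then the turn about the tool's z in degrees. A call has 1 to 10 rows; each row shifts and turns the commanded pose from where the row before left it, along the tool's axes as they then stand; what a row does not reach is not made up. A row lasts 1/8 s, in which the tool goes at most 62.5 mm and 10.7 degrees, less where a joint would pass 70% of its speed; a pose out of reach is approached as far as the arm can. A call with a gripper value outside its range is refused whole. OPENING is the opening, from 0 (shut) to 1 (fully open), set as the call begins (- or left out, the last holds). The fingers move at their own pace and stop on an object; the grip force is fixed at half the most. Time passes only in rows, so rows that do not move let the fingers close. It gives the time, the measured TCP pose, the force, the opening and the grip force at its end, in the units of the state.
- arm.state(): the state, without advancing time (a new reading comes with each control period).
- arm.grab_frame(name): name is "scene" or "top" or "wrist"; returns a dict with "image" (420x560x3 uint8, blue, green, red), "range_z" (420x560 float32, m along the optical axis (not along the pixel's ray), 0 where there is no reading), "mtx" (3x3 intrinsics, pixels), "rvec" (rotation vector, rad) and "tvec" (3), from world to camera coordinates, as OpenCV has them. Camera axes: x right, y down, z forward; pixel columns grow to the right and rows downward; lengths in m; the calibration is good to about 2 mm. The wrist camera is an equidistant fisheye: a pixel r from the principal point sees the ray r / f radians off the axis. A picture is of the moment at which its call begins.
- arm.hand_in(): hands the job in; it is judged then, once.
Trained networks look in a picture, given as the dict that the camera call returned (one of the last four; its "shot" number tells which), for a name from the list of things; names that differ only in an ending like _2 or _b are one class to them, and where a whole thing is asked for, a point or a joint stands for the part that bears it (a point fixed in the world has none). Each returns a list of dicts, best first, with "score" (0 to 1); they miss things now and then, are a little off and sometimes report something else, mostly with a low value. They report only what shows in the picture. A call takes as long as a camera call. They do not tell look-alikes from the thing itself.
- arm.find_in(picture, thing): "bbox" ([left, top, right, bottom] in pixels, round what is visible of it).
The state is a dict: "t": time; "joint_positions": joint angles; "qd": joint speeds; "effort": joint torques, N m; "eef_pos": TCP position; "orientation": TCP orientation; "force": force on the tool from outside, world axes, zero at the start; "moment": the same for the moment, N m; "finger_gap": opening from 0.0 (shut) to 1.0 (fully open); "grip_force": force on a finger pad.
Only numpy, scipy, OpenCV 4.12 (cv2) and the standard library are available. Lean on these libraries where they do the work, as an engineer would, in place of code of your own. Each camera call takes 0.05 s, during which the arm holds its last target. There are 200 camera calls.

## Working session

There is one attempt and no reset: what is moved stays moved. The work goes in short steps, Python scripts to look and compute and a shell command to move; the robot and the scene stay as the last step left them, time stands still between calls to the robot, and variables do not carry over. Pictures are saved under pics/ and viewed, at most 10 in all, crops included, and the job is handed in when it is done.

```bash
mkdir -p pics
cat > h.py <<'E'
import numpy as np, cv2
from bench import arm
def cloud(f):
    R,_=cv2.Rodrigues(np.array(f["rvec"],float)); K=np.array(f["mtx"]); z=f["range_z"]
    v,u=np.mgrid[:z.shape[0],:z.shape[1]]
    P=np.stack([(u-K[0,2])/K[0,0]*z,(v-K[1,2])/K[1,1]*z,z],-1)
    W=(P-np.array(f["tvec"]).reshape(3))@R
    W[z<=0]=np.nan
    return W
E
python3 - <<'E'
from h import *
import numpy as np
for n in("top","scene"):
    f=arm.grab_frame(n); cv2.imwrite(f"pics/{n}0.png",f["image"]); W=cloud(f); np.save(n+"0.npy",W)
    for t in ["chest","drawer_pull","core_a","tray","checker","dish","bottle","sieves","lifter"]:
        for d in arm.find_in(f,t)[:6]:
            b=d["bbox"]; u,v=int((b[0]+b[2])/2),int((b[1]+b[3])/2)
            print(n,t,round(d["score"],2),np.round(b),np.round(W[v,u],3))
print(arm.state())
E
```

```text
top chest 0.69 [206.  96. 347. 272.] [0.637 0.01  0.112]
top drawer_pull 0.7 [202. 184. 341. 270.] [0.538 0.015 0.087]
top drawer_pull 0.3 [256. 216. 281. 240.] [0.535 0.022 0.087]
top core_a 0.95 [204. 301. 237. 323.] [0.327 0.12  0.076]
top core_a 0.85 [260. 213. 282. 241.] [0.538 0.015 0.087]
top core_a 0.8 [300. 217. 320. 249.] [ 0.534 -0.082  0.06 ]
top core_a 0.73 [222. 213. 244. 235.] [0.539 0.108 0.085]
top core_a 0.68 [318. 283. 342. 304.] [ 0.388 -0.136  0.061]
top core_a 0.58 [208. 260. 234. 284.] [0.42  0.13  0.073]
top tray 0.76 [112. 202. 179. 297.] [0.469 0.341 0.004]
top tray 0.75 [132. 211. 166. 247.] [0.52  0.333 0.019]
top tray 0.21 [243. 104. 301. 141.] [0.79  0.032 0.129]
top checker 0.59 [133. 211. 168. 244.] [0.525 0.331 0.021]
top dish 0.8 [124. 250. 156. 287.] [0.419 0.347 0.011]
top bottle 0.92 [136. 156. 177. 194.] [0.638 0.298 0.126]
top sieves 0.56 [380. 235. 443. 294.] [ 0.469 -0.325  0.086]
top lifter 0.62 [245. 102. 302. 139.] [0.804 0.029 0.111]
scene chest 0.7 [141. 183. 381. 382.] [0.784 0.069 0.109]
scene drawer_pull 0.67 [244. 186. 382. 269.] [0.5
[... 798 characters left out ...]
]
{'t': 1.0, 'joint_positions': array([-1.43411801e+00,  1.58402388e-01,  1.59697530e+00,  1.12223564e-06,
        1.38619937e+00, -2.10109907e-01]), 'qd': array([-2.45154445e-04,  7.86953512e-04, -3.98349420e-04,  3.82629571e-05,
       -8.04647615e-04, -1.05061105e-04]), 'effort': array([ 7.99630452e-04, -3.85578954e+01, -3.22368801e+01,  7.00784242e-02,
        3.06458725e-02, -1.03214597e-05]), 'eef_pos': array([ 0.19540418, -0.54077061,  0.40471219]), 'orientation': array([3.09446871e+00, 5.42005135e-01, 8.32154397e-07]), 'force': array([-0.08088692, -0.01400925,  0.22940738]), 'moment': array([ 0.01403199, -0.07101063, -0.03451179]), 'grip_force': 0.0, 'finger_gap': 0.9963317205169177}
```

Run:
```python
import cv2
a=cv2.imread("pics/top0.png")[90:350,100:460]; cv2.imwrite("pics/topc.png",cv2.resize(a,None,fx=2.2,fy=2.2,interpolation=cv2.INTER_CUBIC))
```

```text
(no output)
```

View pics/topc.png

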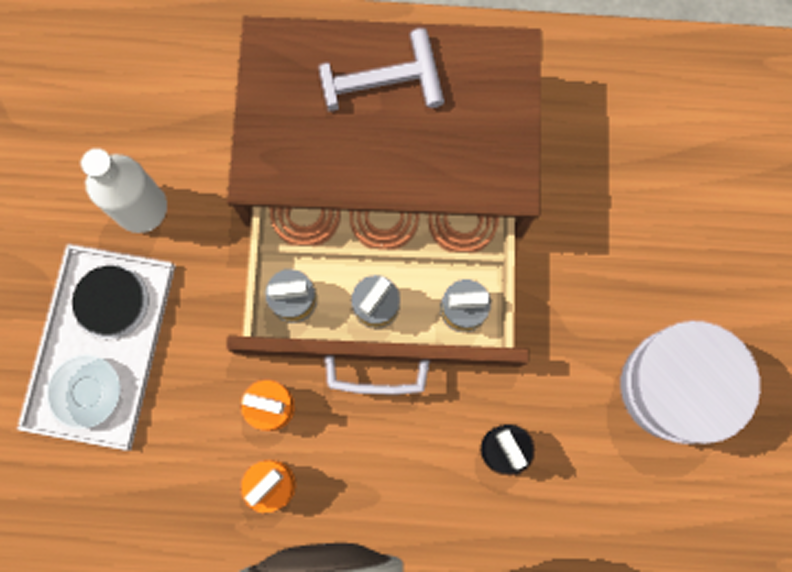

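The top view shows six core-like rings. Grey ones stand in the drawer at full-frame pixels (232,224), (271,226) and (311,227). Orange ones stand on the bench at (221,274) and (221,311), and a black one at (330,294). Only the grey ones in the front compartment fit the description, so I'm confirming them in an enlarged crop and measuring the ribs.

Run:
```python
import numpy as np,cv2
W=np.load("top0.npy"); S=np.load("scene0.npy"); im=cv2.imread("pics/top0.png")
def rect(m,W,n):
    p=W[m][:,:2].astype(np.float32); c,s,a=cv2.minAreaRect(p*1000); print(n,len(p),np.round(c),np.round(s),round(a,1),np.round(np.median(W[m][:,2])*1000))
def reg(W,x0,x1,y0,y1,z0,z1): return (W[...,0]>x0)&(W[...,0]<x1)&(W[...,1]>y0)&(W[...,1]<y1)&(W[...,2]>z0)&(W[...,2]<z1)
br=im.min(-1)
for n,y in(("L",.108),("M",.015),("R",-.082)):
  for nm,w in(("top",W),("scene",S)):
    rect(reg(w,.49,.6,y-.04,y+.04,.08,.095),w,n+" rib "+nm)
    rect(reg(w,.49,.6,y-.04,y+.04,.055,.064),w,n+" cap "+nm)
for nm,w in(("top",W),("scene",S)):
    k=reg(w,.45,.6,.27,.40,.0185,.025); rect(k,w,"pad "+nm)
    rect(reg(w,.35,.6,.2,.45,.0125,.0185),w,"trayrim "+nm)
    rect(reg(w,.35,.6,.2,.45,.003,.025),w,"tray "+nm)
    rect(reg(w,.6,.95,-.25,.25,.108,.115),w,"chesttop "+nm)
    rect(reg(w,.42,.5,-.2,.2,.056,.066),w,"frontboard "+nm)
    rect(reg(w,.40,.50,-.09,.12,.035,.053),w,"pull "+nm)
    rect(reg(w,.6,.75,.25,.4,.15,.18),w,"bottle "+nm)
    rect(reg(w,.6,.75,.25,.4,.04,.18),w,"bottle all "+nm)
    rect(reg(w,.6,.95,-.25,.25,.118,.14),w,"lifter "+nm)
    for q in((.29,.36,.09,.16),(.39,.45,.09,.17),(.35,.43,-.17,-.1)): rect(reg(w,*q,.04,.085),w,"decoy "+nm)
a=im[200:262,210:345]; cv2.imwrite("pics/cores.png",cv2.resize(a,None,fx=5.5,fy=5.5,interpolation=cv2.INTER_CUBIC))
```

```text
L rib top 90 [544. 115.] [13. 41.] 10.8 88.0
L cap top 284 [531. 107.] [81. 75.] 0.0 60.0
L rib scene 110 [547. 115.] [15. 42.] 11.8 85.0
L cap scene 311 [532. 108.] [79. 84.] 89.8 58.0
M rib top 89 [543.  17.] [12. 42.] 57.4 88.0
M cap top 317 [530.  13.] [77. 80.] 90.0 60.0
M rib scene 93 [547.  17.] [15. 42.] 56.0 85.0
M cap scene 291 [532.  15.] [84. 79.] 0.9 58.0
R rib top 89 [546. -86.] [12. 41.] 9.4 87.0
R cap top 337 [531. -82.] [82. 79.] 0.1 60.0
R rib scene 82 [550. -87.] [14. 42.] 9.1 85.0
R cap scene 284 [534. -82.] [88. 80.] 0.7 58.0
pad top 804 [519. 334.] [126. 139.] 88.7 22.0
trayrim top 944 [474. 342.] [131. 224.] 83.5 16.0
tray top 4600 [475. 325.] [248. 249.] 0.1 9.0
chesttop top 10659 [747.  18.] [228. 346.] 1.5 112.0
frontboard top 908 [487.  11.] [ 23. 340.] 0.3 62.0
pull top 402 [441.  15.] [ 76. 211.] 1.7 46.0
bottle top 162 [647. 315.] [28. 29.] 25.2 170.0
bottle all top 854 [644. 311.] [56. 65.] 50.9 116.0
lifter top 685 [780.  28.] [146. 132.] 86.8 129.0
decoy top 425 [328. 122.] [52. 54.] 3.8 47.0
decoy top 400 [418. 131.] [52. 54.] 3.9 47.0
decoy top 413 [ 386. -143.] [53. 54.] 3.9 47.0
pad scene 543 [511. 346.] [121.  61.] 0.5 20.0
trayrim scene 914 [477. 341.] [130. 226.] 83.6 15.0
tray scene 3351 [477. 341.] [130. 228.] 83.6 12.0
chesttop scene 15090 [750.  17.] [227. 347.] 1.6 110.0
frontboard scene 713 [463.   9.] [ 76. 340.] 2.7 59.0
pull scene 546 [459.  16.] [ 85. 211.] 2.6 44.0
bottle scene 318 [652. 315.] [29. 30.] 23.1 168.0
bottle all scene 2082 [659. 316.] [50. 65.] 3.5 109.0
lifter scene 1153 [789.  29.] [ 89. 128.] 15.8 127.0
decoy scene 316 [337. 124.] [46. 54.] 18.4 49.0
decoy scene 362 [427. 133.] [42. 55.] 14.4 49.0
decoy scene 219 [ 391. -143.] [57. 54.] 20.2 43.0
```

View pics/cores.png

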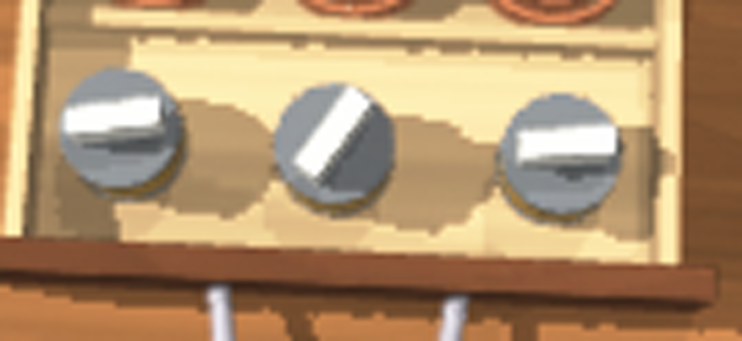

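The crop confirms three grey-capped cores with white ribs, inside the drawer at about (123,130), (335,148) and (560,155) in crop pixels. First I'll turn the tool so it closes roughly along world x.

```bash
cat >> h.py <<'E'
from scipy.spatial.transform import Rotation as Ro
def go(x,y,z,yaw=None):
    "tool shift from here to TCP x,y,z; turn to bring the tool y to yaw (deg, mod 180)"
    s=arm.state(); R=Ro.from_rotvec(s["orientation"]); d=np.array([x,y,z])-s["eef_pos"]
    a=R.as_matrix()[:,1]; cur=np.degrees(np.arctan2(a[1],a[0]))
    print("shift mm",np.round(R.inv().apply(d)*1000,1),"tool y at",round(cur,1),"turn",None if yaw is None else round(-((yaw-cur+90)%180-90),1),"F",np.round(s["force"],2),"gap",round(s["finger_gap"],3),"grip",round(s["grip_force"],1),"pos",np.round(s["eef_pos"],4),"t",s["t"],"q6",round(s["joint_positions"][5],2))
E
python3 -m jog '[[[0,0,0],-10],[[0,0,0],-10],[[0,0,0],-10],[[0,0,0],-10],[[0,0,0],-10],[[0,0,0],-10],[[0,0,0],-10],[[0,0,0],-10]]' 0.5
python3 -c "
from h import *
go(.548,-.0865,.32,10)"
```

```text
t: 2.0
eef_pos: [0.1954, -0.5407, 0.4047]
orientation: [-2.015, -2.41, -0.0]
force: [-0.2, 0.1, -0.7]
finger_gap: 0.499
grip_force: 0.0
shift mm [384.6 427.4  84.7] tool y at 10.2 turn 0.2 F [-0.17  0.06 -0.68] gap 0.499 grip 0.0 pos [ 0.1954 -0.5407  0.4047] t 2.0 q6 -1.61
```

```bash
python3 -m jog '[[[0.036,0.04,0],0],[[0.036,0.04,0],0],[[0.036,0.04,0],0],[[0.036,0.04,0],0],[[0.036,0.04,0.01],0],[[0.036,0.04,0.01],0],[[0.036,0.04,0.01],0],[[0.036,0.04,0.01],0],[[0.036,0.04,0.01],0],[[0.036,0.04,0.01],0]]'
python3 - <<'E'
from h import *
go(.548,-.0865,.29,10)
f=arm.grab_frame("wrist"); cv2.imwrite("pics/w1.png",f["image"])
print(f["mtx"],f["rvec"],f["tvec"])
E
```

```text
t: 3.25
eef_pos: [0.5287, -0.116, 0.3446]
orientation: [2.021, 2.404, 0.0]
force: [1.2, -0.6, -0.1]
finger_gap: 0.499
grip_force: 0.0
shift mm [25.8 24.  54.6] tool y at 9.9 turn -0.1 F [ 1.18 -0.55 -0.14] gap 0.499 grip 0.0 pos [ 0.5287 -0.116   0.3446] t 3.25 q6 -0.61
[[325.1922621    0.         278.14970153]
 [  0.         325.1922621  208.84839846]
 [  0.           0.           1.        ]] [-2.893937   -0.24962051 -0.02961803] [-0.50098119 -0.21184723  0.28327162]
```

View pics/w1.png

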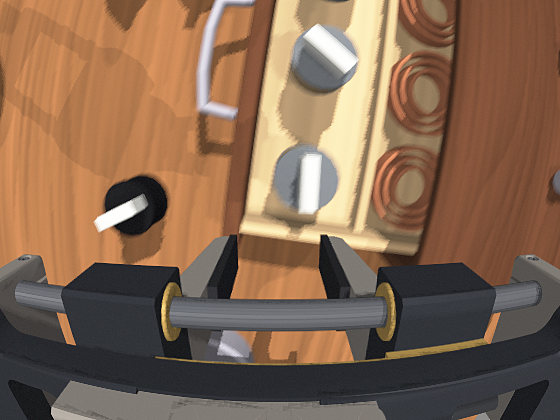

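The wrist view shows the right core's rib at (311,182), aligned across the closing line, with the fingers at columns 237 and 322. I'll refine the rib positions from this frame's depth, using the fisheye model.

```bash
cat >> h.py <<'E'
def wcloud(f):
    R,_=cv2.Rodrigues(np.array(f["rvec"],float)); K=np.array(f["mtx"]); z=f["range_z"]
    v,u=np.mgrid[:z.shape[0],:z.shape[1]]; a,b=u-K[0,2],v-K[1,2]; r=np.hypot(a,b)+1e-9; th=r/K[0,0]
    P=np.stack([a/r*np.tan(th)*z,b/r*np.tan(th)*z,z],-1); P[(z<=0)|(th>1.4)]=np.nan
    return (P-np.array(f["tvec"]).reshape(3))@R
def ribs(f,z0=.08,z1=.095,box=(.49,.6,-.16,.16)):
    W=wcloud(f); m=(W[...,2]>z0)&(W[...,2]<z1)&(W[...,0]>box[0])&(W[...,0]<box[1])&(W[...,1]>box[2])&(W[...,1]<box[3])
    n,l,st,c=cv2.connectedComponentsWithStats(m.astype(np.uint8))
    for i in range(1,n):
        if st[i,4]>150:
            p=W[l==i]; r=cv2.minAreaRect((p[:,:2]*1000).astype(np.float32)); print(np.round(c[i]),np.round(r[0],1),np.round(r[1]),round(r[2],1),round(float(np.median(p[:,2])),3))
E
python3 - <<'E'
from h import *
ribs(arm.grab_frame("wrist"))
E
```

```text
[324.  57.] [542.7  15.7] [13. 42.] 57.6 0.088
[303. 194.] [545.7 -87.8] [12. 42.] 7.5 0.088
```

```bash
python3 -m jog '[[[0.0125,0.011,0.01],2],[[0.0125,0.011,0.02],0],[[0,0,0.02],0],[[0,0,0.02],0],[[0,0,0.0185],0],[[0,0,0],0]]'
python3 -c "
from h import *
go(.546,-.0875,.256,8)"
```

```text
t: 4.1
eef_pos: [0.5449, -0.0896, 0.2547]
orientation: [-2.062, -2.366, 0.002]
force: [-0.6, 0.3, -0.5]
finger_gap: 0.499
grip_force: 0.0
shift mm [ 1.9  1.4 -1.3] tool y at 7.8 turn -0.2 F [-0.6   0.28 -0.52] gap 0.499 grip 0.0 pos [ 0.5449 -0.0896  0.2547] t 4.1 q6 -0.52
```

```bash
python3 -m jog '[[[0.002,0.001,0],0],[[0,0,0],0],[[0,0,0],0],[[0,0,0],0],[[0,0,0],0]]' 0
python3 -m jog '[[[0,0,-0.005],0],[[0,0,-0.01],0],[[0,0,-0.01],0],[[0,0,0],0],[[0,0,0],0],[[0,0,0],0]]'
```

```text
t: 4.72
eef_pos: [0.5464, -0.0874, 0.2566]
orientation: [2.064, 2.369, -0.0]
force: [-0.6, -0.4, 2.5]
finger_gap: 0.13
grip_force: 30.0
t: 5.48
eef_pos: [0.5462, -0.0872, 0.2808]
orientation: [-2.063, -2.368, 0.0]
force: [-0.6, -0.7, -4.5]
finger_gap: 0.127
grip_force: 30.0
```

```bash
for i in 1 2 3; do python3 -m jog '[[[0,0,0],0],[[0,0,0],0]]' | grep force; done
python3 - <<'E'
from h import *
f=arm.grab_frame("top")
W=cloud(f)
import numpy as np
for nm,w in(("top",W),):
    m=(w[...,2]>.018)&(w[...,2]<.026)&(np.hypot(w[...,0]-.522,w[...,1]-.333)<.05)
    br=f["image"].max(-1)<70
    for k in (m&br,):
        c,r=cv2.minEnclosingCircle((w[k][:,:2]*1000).astype(np.float32)); print(nm,k.sum(),c,r,np.median(w[k],0), (w[k].min(0)+w[k].max(0))/2)
S=np.load("scene0.npy"); im=cv2.imread("pics/scene0.png").max(-1)<70
k=(S[...,2]>.016)&(S[...,2]<.026)&(np.hypot(S[...,0]-.522,S[...,1]-.333)<.06)&im
print("scene",k.sum(),cv2.minEnclosingCircle((S[k][:,:2]*1000).astype(np.float32)))
go(.52,.335,.35,84)
E
```

```text
force: [0.2, 0.6, -5.1]
grip_force: 30.0
force: [-0.1, 0.4, -3.3]
grip_force: 30.0
force: [0.2, 0.2, -5.6]
grip_force: 30.0
top 733 (527.3700561523438, 334.22943115234375) 41.07990646362305 [0.52718151 0.33449899 0.02165546] [0.52772745 0.33446867 0.02197973]
scene 538 ((530.7015991210938, 338.454345703125), 39.85194396972656)
shift mm [421.9  31.7 -68.8] tool y at 7.9 turn -76.1 F [ 0.06 -1.5  -5.73] gap 0.128 grip 30.0 pos [ 0.5464 -0.0873  0.2812] t 6.275 q6 -0.51
```

The right-hand core reads about 4.7 N, against a baseline of about 0.4 N, so it's the full one. I'll lift it clear of the other ribs and carry it to the pad at about (0.5275, 0.334), turning it so the gripper body stays away from the bottle.

```bash
python3 -m jog '[[[0,0,-0.01],0],[[0,0,-0.02],0],[[0,0,-0.025],0],[[0,0,-0.025],0],[[0,0,-0.015],0]]'
python3 -m jog '[[[0.02,0,0],0],[[0.045,0.005,0],0],[[0.045,0.005,0],0],[[0.045,0.005,0],0],[[0.045,0.005,0],0],[[0.045,0.005,0],0],[[0.045,0.005,0],0],[[0.045,0.005,0],0],[[0.045,0.004,0],0],[[0.02,0,0],0]]'
python3 -m jog '[[[0,0,0],-9],[[0,0,0],-9],[[0,0,0],-9],[[0,0,0],-9],[[0,0,0],-9],[[0,0,0],-9],[[0,0,0],-9],[[0,0,0],-9],[[0,0,0],-4],[[0,0,0],0]]'
python3 -c "
from h import *
go(.5275,.3343,.290,84)"
```

```text
t: 6.9
eef_pos: [0.5467, -0.0874, 0.3784]
orientation: [2.062, 2.367, 0.001]
force: [0.5, 0.1, -4.3]
finger_gap: 0.133
grip_force: 30.0
t: 8.15
eef_pos: [0.5286, 0.317, 0.3747]
orientation: [-2.059, -2.37, 0.003]
force: [0.5, -0.6, -6.3]
finger_gap: 0.13
grip_force: 30.0
t: 9.4
eef_pos: [0.5297, 0.3141, 0.3753]
orientation: [-0.169, -3.135, 0.002]
force: [0.8, 0.0, -4.9]
finger_gap: 0.128
grip_force: 30.0
shift mm [ 4.3 19.9 85.3] tool y at 83.8 turn -0.2 F [ 0.76  0.05 -4.88] gap 0.128 grip 30.0 pos [0.5297 0.3141 0.3753] t 9.4 q6 -1.12
```

```bash
python3 -m jog '[[[0.004,0.01,0.01],0],[[0,0.01,0.02],0],[[0,0,0.02],0],[[0,0,0.02],0],[[0,0,0.015],0],[[0,0,0.01],0],[[0,0,0.007],0],[[0,0,0],0],[[0,0,0],0]]'
python3 - <<'E'
from h import *
go(.5275,.3343,.259,84)
f=arm.grab_frame("scene"); cv2.imwrite("pics/s2.png",cv2.resize(f["image"][180:380,330:560],None,fx=3,fy=3,interpolation=cv2.INTER_CUBIC))
E
```

```text
t: 10.52
eef_pos: [0.5287, 0.3347, 0.275]
orientation: [0.168, 3.136, 0.001]
force: [-0.0, -0.0, -4.1]
finger_gap: 0.131
grip_force: 30.0
shift mm [ 1.2 -0.5 16. ] tool y at 83.9 turn -0.1 F [-0.03 -0.04 -4.14] gap 0.131 grip 30.0 pos [0.5287 0.3347 0.275 ] t 10.525 q6 -1.09
```

View pics/s2.png

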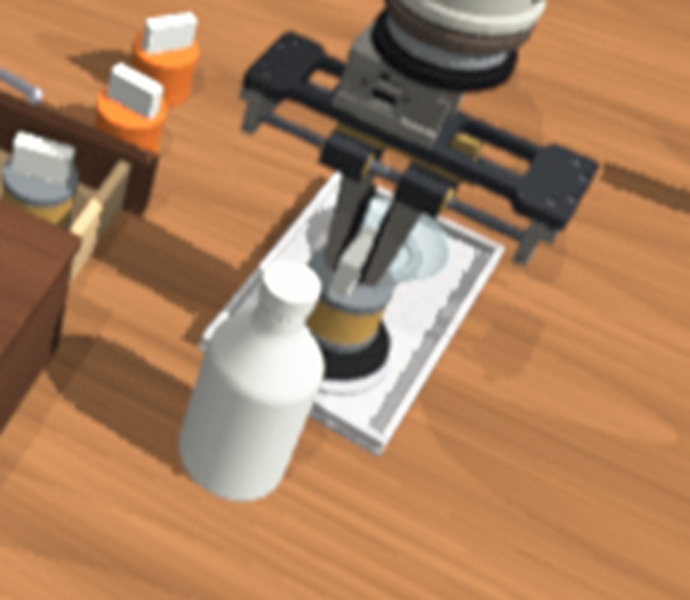

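The scene crop shows the core held upright just above the black pad, at about (350,330), with the dish and bottle clear. Now I'll lower it gently.

```bash
python3 -m jog '[[[0.001,0,0.005],0],[[0,0,0.004],0],[[0,0,0.002],0],[[0,0,0.002],0],[[0,0,0],0],[[0,0,0],0]]'
```

```text
t: 11.32
eef_pos: [0.5275, 0.3347, 0.2615]
orientation: [0.168, 3.137, 0.0]
force: [-0.8, 0.1, -1.7]
finger_gap: 0.129
grip_force: 30.0
```

```bash
python3 -m jog '[[[0,0,0.001],0],[[0,0,0.001],0],[[0,0,0.0005],0],[[0,0,0],0],[[0,0,0],0]]'
python3 -m jog '[[[0,0,0],0],[[0,0,0],0],[[0,0,0],0],[[0,0,0],0]]' 0.35
python3 -m jog '[[[0,0,-0.01],0],[[0,0,-0.02],0],[[0,0,-0.03],0],[[0,0,-0.03],0],[[0,0,-0.02],0],[[0,0,0],0]]'
python3 - <<'E'
from h import *
ribs(arm.grab_frame("wrist"),.08,.10,(.45,.6,.27,.4))
f=arm.grab_frame("top");W=cloud(f)
ok=(W[...,2]>.075)&(W[...,2]<.1)&(np.hypot(W[...,0]-.527,W[...,1]-.334)<.045); print("rib z",np.round(W[ok].mean(0),4) if ok.any() else None)
cap=(W[...,2]>.055)&(W[...,2]<.075)&(np.hypot(W[...,0]-.527,W[...,1]-.334)<.045); print(cap.sum(),np.median(W[cap],0) if cap.any() else None)
go(.5275,.02,.36,57)
f=arm.grab_frame("scene"); cv2.imwrite("pics/s3.png",cv2.resize(f["image"][160:380,200:520],None,fx=2.5,fy=2.5,interpolation=cv2.INTER_CUBIC))
E
```

```text
t: 11.95
eef_pos: [0.5275, 0.3347, 0.2588]
orientation: [0.168, 3.137, 0.0]
force: [-0.7, 0.0, -2.0]
finger_gap: 0.127
grip_force: 30.0
t: 12.45
eef_pos: [0.5275, 0.3347, 0.2588]
orientation: [0.168, 3.137, 0.0]
force: [0.3, -0.1, -0.5]
finger_gap: 0.355
grip_force: 0.0
t: 13.2
eef_pos: [0.5279, 0.3349, 0.3714]
orientation: [0.168, 3.133, 0.003]
force: [0.8, 0.3, 0.1]
finger_gap: 0.345
grip_force: 0.0
[278. 208.] [526.9 335. ] [11. 41.] 83.8 0.09
rib z [0.5136 0.3356 0.0879]
183 [0.51816506 0.32210974 0.06223994]
shift mm [ -33.9 -312.7    8.2] tool y at 83.9 turn 26.9 F [-0.78  0.08  0.69] gap 0.351 grip 0.0 pos [0.5272 0.3346 0.368 ] t 13.3 q6 -1.09
```

View pics/s3.png

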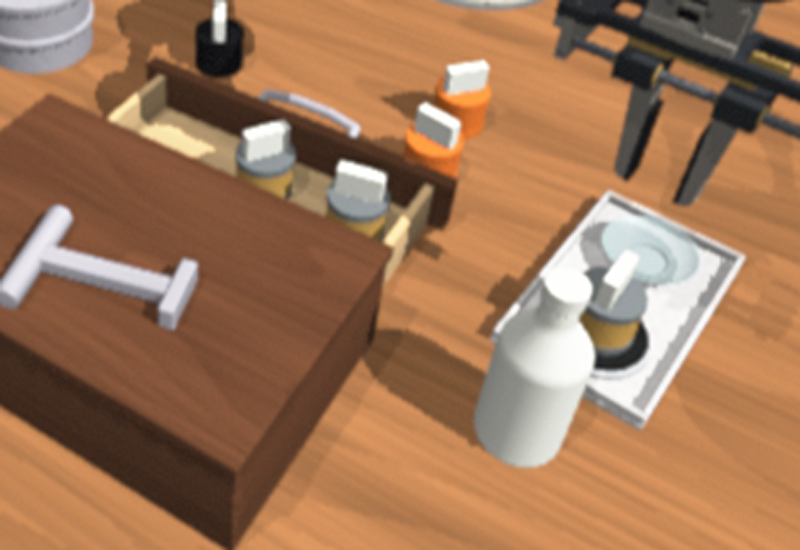

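The rib top is at 0.090 m, which is 16 + 74 mm. So the pad has sunk under the core, which stands upright and centred at (0.527, 0.335), (610,310) in the crop. The two light cores still stand in the front compartment. Next is the drawer pull.

```bash
python3 - <<'E'
from h import *
W=np.load("top0.npy"); S=np.load("scene0.npy")
for n,w in(("top",W),("scene",S)):
    for y in(-.02,0,.017,.035,.05):
        m=(abs(w[...,1]-y)<.006)&(w[...,0]>.40)&(w[...,0]<.478)&(w[...,2]>.035); p=w[m]
        print(n,y,len(p),np.round(p.min(0),3),np.round(p.max(0),3), np.round(np.sort(p[:,0])[::4],3))
    m=(abs(w[...,1])<.14)&(w[...,0]>.45)&(w[...,0]<.51)&(abs(w[...,2]-.061)<.003); print("board",np.percentile(w[m][:,0],[2,50,98]))
go(.395,.0165,.34,91.5)
E
python3 -m jog '[[[0,0,-0.01],0],[[0,0,0],0]]' 0 | grep gap
```

```text
top -0.02 19 [ 0.441 -0.026  0.046] [ 0.449 -0.016  0.052] [0.441 0.443 0.444 0.446 0.448]
top 0 18 [ 0.439 -0.006  0.046] [0.447 0.004 0.053] [0.439 0.442 0.444 0.445 0.447]
top 0.017 20 [0.438 0.011 0.046] [0.446 0.021 0.053] [0.438 0.439 0.441 0.443 0.446]
top 0.035 24 [0.437 0.031 0.039] [0.478 0.041 0.063] [0.437 0.44  0.442 0.444 0.447 0.478]
top 0.05 24 [0.439 0.044 0.035] [0.478 0.054 0.059] [0.439 0.441 0.444 0.446 0.449 0.478]
board [0.47683657 0.48629963 0.49597235]
scene -0.02 16 [ 0.444 -0.025  0.039] [ 0.454 -0.015  0.048] [0.444 0.449 0.45  0.451]
scene 0 16 [ 0.444 -0.006  0.041] [0.453 0.005 0.048] [0.444 0.448 0.449 0.45 ]
scene 0.017 17 [0.444 0.012 0.041] [0.451 0.023 0.049] [0.444 0.447 0.448 0.45  0.451]
scene 0.035 19 [0.443 0.029 0.039] [0.451 0.04  0.049] [0.443 0.445 0.448 0.449 0.45 ]
scene 0.05 20 [0.443 0.045 0.037] [0.453 0.056 0.047] [0.443 0.447 0.45  0.451 0.452]
board [0.48094069 0.49065727 0.50041817]
shift mm [  97.3 -330.3   27.9] tool y at 83.9 turn -7.6 F [ 0.22 -0.27  0.05] gap 0.35 grip 0.0 pos [0.527  0.3345 0.3673] t 13.35 q6 -1.09
finger_gap: 0.154
```

```bash
python3 -m jog '[[[0.01,-0.02,0],-7.6],[[0.015,-0.04,0],0],[[0.015,-0.04,0],0],[[0.02,-0.04,0],0],[[0.02,-0.04,0],0],[[0.02,-0.04,0],0],[[0.02,-0.04,0],0],[[0.02,-0.04,0],0],[[0,-0.014,0],0],[[0,0,0],0]]'
python3 -c "
from h import *
go(.395,.0165,.228,91.5)"
```

```text
t: 14.85
eef_pos: [0.3932, 0.0182, 0.3789]
orientation: [-0.037, 3.141, 0.0]
force: [0.4, 0.5, 0.8]
finger_gap: 0.008
grip_force: 0.0
shift mm [ -1.6  -1.8 150.9] tool y at 91.4 turn -0.1 F [0.37 0.49 0.77] gap 0.008 grip 0.0 pos [0.3932 0.0182 0.3789] t 14.85 q6 -1.86
```

```bash
python3 -m jog '[[[0,-0.002,0.03],0],[[0,0,0.04],0],[[0,0,0.04],0],[[0,0,0.03],0],[[0,0,0.016],0],[[0,0,0],0]]' | grep -E "eef|force"
python3 -m jog '[[[-0.008,0,0],0],[[-0.008,0,0],0],[[-0.005,0,0],0],[[-0.005,0,0],0],[[-0.005,0,0],0],[[-0.005,0,0],0],[[-0.005,0,0],0],[[-0.005,0,0],0],[[-0.005,0,0],0],[[-0.005,0,0],0]]'| grep -E "eef|force|^t"
python3 -m jog '[[[-0.005,0,0],0],[[-0.005,0,0],0],[[-0.005,0,0],0],[[-0.005,0,0],0],[[-0.005,0,0],0]]'| grep -E "eef|force|^t"
```

```text
eef_pos: [0.3927, 0.0177, 0.2215]
force: [-0.2, -0.3, 0.4]
grip_force: 0.0
t: 16.85
eef_pos: [0.4492, 0.0181, 0.2226]
force: [-2.3, 0.0, -0.2]
grip_force: 1.2
t: 17.48
eef_pos: [0.4742, 0.0187, 0.2226]
force: [-2.3, 0.2, -0.5]
grip_force: 1.2
```

The drawer is sliding at about 2.3 N. I'll slow down towards the stop.

```bash
python3 -m jog '[[[-0.004,0,0],0],[[-0.004,0,0],0],[[-0.004,0,0],0],[[-0.003,0,0],0],[[-0.002,0,0],0],[[-0.002,0,0],0],[[-0.002,0,0],0],[[-0.002,0,0],0]]'| grep -E "eef|force|^t"
python3 -m jog '[[[-0.0015,0,0],0],[[-0.0015,0,0],0],[[-0.0015,0,0],0],[[-0.0015,0,0],0]]'| grep -E "eef|force|^t"
python3 -c "
from h import *
f=arm.grab_frame('top');W=cloud(f)
m=(abs(W[...,1]-.1)<.03)&(W[...,0]>.46)&(W[...,0]<.62)&(abs(W[...,2]-.061)<.003); print(np.percentile(W[m][:,0],[2,50,98]))
m=(abs(W[...,1]-.1)<.03)&(W[...,0]>.58)&(abs(W[...,2]-.112)<.004); print('chest front',np.percentile(W[m][:,0],[1,2,50]))"
```

```text
t: 18.48
eef_pos: [0.497, 0.0193, 0.2227]
force: [-1.6, -0.3, -1.5]
grip_force: 1.1
t: 18.98
eef_pos: [0.503, 0.0195, 0.2227]
force: [-1.7, -0.3, -1.5]
grip_force: 1.0
[0.59960738 0.60932531 0.61207782]
chest front [0.63281676 0.63443323 0.73269796]
```

```bash
python3 -c "
from h import *
f=arm.grab_frame('top');W=cloud(f)
for y in(-.1,-.06,.06,.14):
    m=(abs(W[...,1]-y)<.01)&(W[...,0]>.5)&(W[...,0]<.6)&(abs(W[...,2]-.061)<.004); print(y,np.percentile(W[m][:,0],[1,50,99]) if m.any() else None)
W=np.load('top0.npy')
for y in(-.1,-.06,.06,.14):
    m=(abs(W[...,1]-y)<.01)&(W[...,0]>.46)&(W[...,0]<.505)&(abs(W[...,2]-.061)<.004); print(y,np.percentile(W[m][:,0],[1,50,99]) if m.any() else None)
"
python3 -m jog '[[[-0.0015,0,0],0],[[-0.0015,0,0],0],[[-0.0015,0,0],0],[[-0.0015,0,0],0]]'| grep -E "eef|force|^t"
```

```text
-0.1 [0.55772456 0.56481648 0.57361016]
-0.06 [0.55782712 0.56251522 0.57042047]
0.06 None
0.14 [0.55116748 0.55809356 0.59920799]
-0.1 [0.48175324 0.489257   0.49676541]
-0.06 [0.48026753 0.48716559 0.49492192]
0.06 [0.47729784 0.48441718 0.49145316]
0.14 [0.47529758 0.4830871  0.49145408]
t: 19.58
eef_pos: [0.5091, 0.0196, 0.2228]
force: [-2.2, -0.4, -0.5]
grip_force: 1.0
```

Not at the stop yet; the front board still stands about 50 mm out. I'll keep pushing, and slow down again near the end.

```bash
python3 -m jog '[[[-0.003,0,0],0],[[-0.004,0,0],0],[[-0.004,0,0],0],[[-0.004,0,0],0],[[-0.004,0,0],0],[[-0.004,0,0],0],[[-0.004,0,0],0],[[-0.003,0,0],0],[[-0.002,0,0],0]]'| grep -E "eef|force|^t"
python3 -c "
from h import *
f=arm.grab_frame('top');W=cloud(f)
for y in(-.1,-.06,.14):
    m=(abs(W[...,1]-y)<.01)&(W[...,0]>.56)&(W[...,0]<.65)&(abs(W[...,2]-.061)<.004); print(y,np.percentile(W[m][:,0],[1,50,99]) if m.any() else None)
cv2.imwrite('pics/t4.png',cv2.resize(f['image'][90:330,110:380],None,fx=2.4,fy=2.4,interpolation=cv2.INTER_CUBIC))"
```

```text
t: 20.7
eef_pos: [0.5411, 0.0204, 0.2227]
force: [-1.3, -0.5, 0.5]
grip_force: 1.1
-0.1 [0.59564392 0.60362836 0.60955083]
-0.06 [0.59851172 0.60436812 0.60892609]
0.14 [0.58997823 0.59731245 0.64034076]
```

View pics/t4.png

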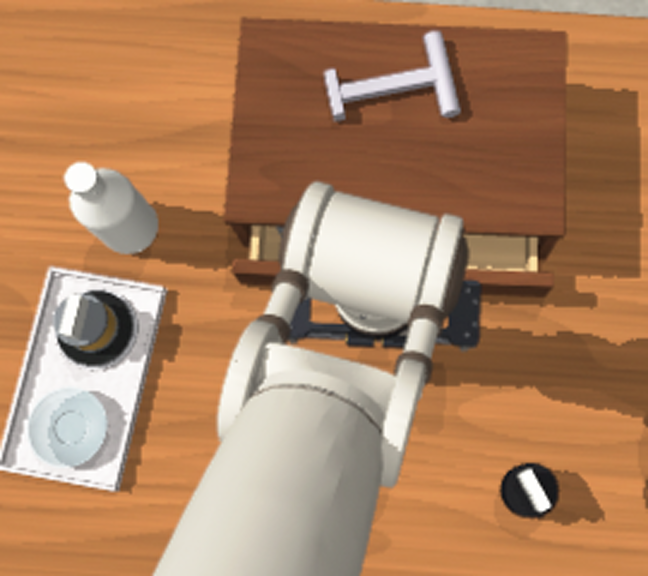

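The top view shows the drawer still about 25–30 mm open, with its front board near row 270–285, and everything else undisturbed. I'll keep going and finish slowly.

```bash
python3 -m jog '[[[-0.003,0,0],0],[[-0.003,0,0],0],[[-0.003,0,0],0],[[-0.003,0,0],0],[[-0.002,0,0],0],[[-0.002,0,0],0],[[-0.0015,0,0],0],[[-0.0015,0,0],0]]'| grep -E "eef|force|^t"
for i in 1; do python3 -m jog '[[[-0.0015,0,0],0],[[-0.0015,0,0],0],[[-0.0015,0,0],0],[[-0.0015,0,0],0]]'| grep -E "eef|force|^t"; done
```

```text
t: 21.75
eef_pos: [0.56, 0.0209, 0.2227]
force: [-1.7, 0.6, 0.9]
grip_force: 1.0
t: 22.25
eef_pos: [0.566, 0.0211, 0.2227]
force: [-2.1, 0.2, 1.0]
grip_force: 1.0
```

```bash
python3 -m jog '[[[-0.0015,0,0],0],[[-0.0015,0,0],0],[[-0.001,0,0],0],[[-0.001,0,0],0]]'| grep -E "eef|force|^t"
python3 -c "
from h import *
f=arm.grab_frame('top');W=cloud(f)
for y in(-.12,-.09,.14):
    m=(abs(W[...,1]-y)<.01)&(W[...,0]>.56)&(W[...,0]<.65)&(abs(W[...,2]-.061)<.004); print(y,np.percentile(W[m][:,0],[1,50,99]) if m.any() else None)"
```

```text
t: 22.75
eef_pos: [0.5704, 0.0212, 0.2226]
force: [-7.3, -1.1, 5.3]
grip_force: 3.8
-0.12 [0.62397927 0.63169804 0.64003056]
-0.09 [0.62310384 0.62936187 0.63817044]
0.14 [0.61813733 0.62659587 0.6323431 ]
```

```bash
python3 -m jog '[[[-0.001,0,0],0],[[-0.001,0,0],0],[[0,0,0],0]]'| grep -E "eef|force|^t"
```

```text
t: 23.18
eef_pos: [0.5714, 0.0212, 0.2225]
force: [-12.6, -1.4, 9.4]
grip_force: 6.4
```

Force climbs with almost no motion, so the drawer is firm against its stop. Now I'll back off, rise and check.

```bash
python3 -m jog '[[[0.002,0,0],0],[[0.005,0,0],0],[[0.02,0,0],0],[[0.03,0,0],0],[[0.04,0,0],0],[[0.03,0,0],0],[[0,0,-0.04],0],[[0,0,-0.05],0],[[0,0,-0.06],0],[[0,0,-0.03],0]]'| grep -E "eef|force|^t"
python3 -m jog '[[[0.03,-0.04,0],0],[[0.02,-0.05,0],0],[[0,-0.05,0],0],[[0,-0.05,0],0],[[0,-0.05,0],0],[[0,0,0],0]]'| grep -E "eef|^t"
python3 -c "
from h import *
a=arm.grab_frame('top');W=cloud(a)
for y in(-.12,-.05,.14):
    m=(abs(W[...,1]-y)<.01)&(W[...,0]>.56)&(W[...,0]<.65)&(abs(W[...,2]-.061)<.004); print(y,np.percentile(W[m][:,0],[1,50,99]) if m.any() else None)
m=(W[...,2]>.085)&(W[...,2]<.1)&(np.hypot(W[...,0]-.527,W[...,1]-.334)<.05); print('rib',np.round((W[m].min(0)+W[m].max(0))/2,4),np.median(W[m][:,2]))
b=arm.grab_frame('scene')
cv2.imwrite('pics/fin.png',np.vstack([cv2.resize(a['image'][90:350,100:460],(416,300)),cv2.resize(b['image'][120:390,130:510],(416,296))]))"
```

```text
t: 24.42
eef_pos: [0.4466, 0.0179, 0.4069]
force: [0.2, -0.5, -0.3]
grip_force: 0.0
t: 25.18
eef_pos: [0.402, -0.2259, 0.403]
-0.12 [0.62402229 0.63146916 0.64055552]
-0.05 [0.62244493 0.63096002 0.6377808 ]
0.14 [0.61743361 0.62431505 0.63216613]
rib [0.5276 0.335  0.0898] 0.08989247240606758
```

View pics/fin.png

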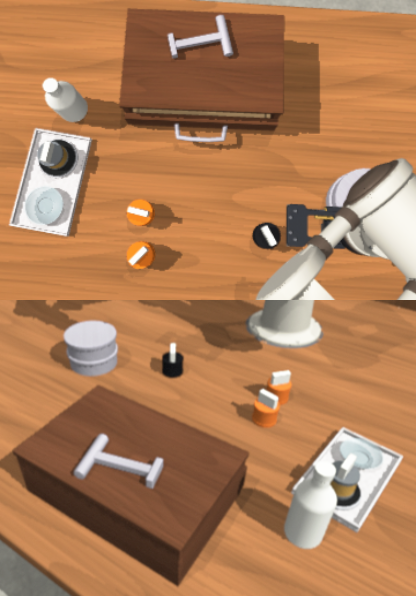

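```bash
python3 -c "
from h import *
W=cloud(arm.grab_frame('top'))
for y in(-.12,-.05,.05,.14):
    s=abs(W[...,1]-y)<.012
    m=s&(W[...,0]>.58)&(abs(W[...,2]-.1115)<.003); b=s&(W[...,0]>.56)&(W[...,0]<.66)&(abs(W[...,2]-.0615)<.002); g=s&(W[...,0]>.6)&(W[...,0]<.7)&(W[...,2]<.058)&(W[...,2]>.005)
    print(y,'chest front',np.sort(W[m][:,0])[[0,3]],'board',np.percentile(W[b][:,0],[3,97]),'inside',np.round(W[g][:,[0,2]][::8],3).tolist()[:6])"
```

```text
-0.12 chest front [0.63697461 0.63822046] board [0.62471197 0.64002626] inside [[0.66, 0.014], [0.66, 0.02], [0.658, 0.013], [0.655, 0.013], [0.645, 0.054], [0.625, 0.046]]
-0.05 chest front [0.63519163 0.63628896] board [0.62360527 0.63790795] inside [[0.661, 0.013], [0.659, 0.014], [0.656, 0.013], [0.653, 0.014], [0.623, 0.054], [0.623, 0.045]]
0.05 chest front [0.63254581 0.63419255] board [0.61949304 0.63564087] inside [[0.655, 0.019], [0.658, 0.014], [0.655, 0.015], [0.652, 0.013], [0.62, 0.048], [0.62, 0.039]]
0.14 chest front [0.63029659 0.63097664] board [0.61858264 0.63263334] inside [[0.656, 0.015], [0.653, 0.018], [0.652, 0.012], [0.649, 0.013], [0.618, 0.055], [0.618, 0.043]]
```

The back of the front board meets the chest's front edge to within 2 mm across its whole width, so the drawer is home. Handing in.

```bash
python3 -c "
from bench import arm
print(arm.hand_in())"
```

```text
the job is handed in; nothing more can be done
None
```

The full core ring, the right-hand one of the three in the drawer, stands upright on the sunken check pad; I left the two empty ones standing in the front compartment (not visible once shut), pushed the drawer slowly home to its stop, and handed in the job at about 25 s; no verdict came back.

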